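# Twist open the parts washer and put the claw weight in

## Task

Twist the washer's spring-return latch handle round to its stop so that the lid springs up, then let the handle go so that it returns home. Then set the rusty claw weight down gently in the wash basket, standing flat on its wide flange, and leave the lid up. Leave the cracked bowl, the liner and the two nipples where they stand.

Things in the scene. Friction and masses are not known exactly. Their poses are not given: they have to be found in the camera images.
- washer: Steel bench-top parts washer, fixed, 260 (its x) x 340 (its y) x 130 mm high; yaw varies. Origin: centre of its underside, at bench level; its +y points to the hinge end, -x is the side nearest the robot. Seen from the robot, its right-hand end (own y -170 to -50 mm) is a flat control deck at height 130 mm that carries the latch handle; left of it is an open-topped tank, walls 20 mm thick, rim at 130 mm, covered by the lid at the start.
- latch (a joint): Turn of the latch handle about its vertical axis, rad: 0 = home, grows anticlockwise seen from above, stop at 1.40. It turns with a light return spring (0.09 N m at home, 0.34 N m at the stop) and goes home by itself when let go. A steel cam plate under the handle (139 to 145 mm above the bench, reaching 65 mm from the axis towards the lid) holds down the lid's lip until about 1.25 rad.
- latch_mid (a point): On the latch handle's turning axis, mid-height of its wing, 167 mm above the bench; in the washer's frame at (0, -122, 167) mm. The handle is an aluminium wing bar 90 mm long, 16 mm thick and 30 mm high (152 to 182 mm above the bench) with a round hub of 34 mm diameter at its middle; this point's x axis runs along the wing (along the washer's x when home) and turns with it. Room for fingers all round it above the cam plate.
- wing_near (a point): On the latch handle's wing, 36 mm from the axis, on the arm that points to the robot when home (mid-height, centre of its 16 mm thickness; the wing ends 9 mm beyond). It turns with the handle: opening it moves this arm away from the lid, to the robot's right and then forwards.
- lid (a joint): Opening of the steel lid, rad: 0 = shut, 1.75 = fully up, leaning slightly outward. Hinged at the washer's +y end (in the washer's frame at y = 168, z = 134 mm, axis along its x). Its hinge is sprung: once the latch frees it, it rises by itself in about 2 s and stays up.
- lid_edge (a point): Middle of the lid's free edge (next to the deck), on its top face; the lid is 256 x 223 mm and 8 to 12 mm thick, with an 84 mm wide lip that stands out 17 mm farther under the cam plate.
- basket (a point): Centre of the inner floor of the wire basket in the tank, 46 mm above the bench (in the washer's frame at (0, 50, 46) mm). Inside the basket: 200 mm (washer's x) by 180 mm (its y), sides up to 112 mm above the bench, inside a tank whose rim is at 130 mm.
- claw_weight: Rusty steel claw weight of a milking cluster, loose, 0.66 to 0.9 kg: round flange 84 mm in diameter and 14 mm high with a round hub of 42 mm diameter on top, 54 mm high over all. Origin: centre of its underside, own z up along the hub; it starts upright.
- claw_bowl: Cracked claw bowl, loose bystander, translucent, 104 mm in diameter, 64 mm high, with a side spout of 22 mm diameter reaching 82 mm from the middle. Origin: centre of its underside.
- liner: Tan rubber teat-cup liner standing on its wide mouthpiece, loose bystander: 60 mm in diameter at the foot, 165 mm high. Origin: centre of its underside.
- nipple_a: Brass hose nipple standing on its hexagon foot, loose bystander: 42 mm across the foot, 68 mm high. Origin: centre of its underside.
- nipple_b: The second brass hose nipple, like the first.
Mind the look-alikes: they are no part of the job. There is more than one size of the claw_weight; the one meant has the size given above.

How it is judged:
By the outcome, as a careful person would: the job done as asked, in the order asked, and still so for the second after the job is handed in, with the robot touching nothing.
It also fails if it takes over 54 s, if anything falls off the work surface, if the arm or the gripper's body presses on something with over 40 N, if the wrist force passes 120 N, or if a joint passes its speed limit or range.

## Robot

A 6-joint arm with a two-finger parallel gripper is mounted at the origin on the work surface. World frame = base frame: x ahead of the robot, y to its left, z up, the work surface at z = 0. Lengths are in mm, angles in rad, forces in N, time in s.
With the tool pointing down it reaches from about 300 to 775 mm from the base axis. Payload 14.6 kg.
Tool frame: the origin (TCP) lies between the finger pads; the fingertips stand 11 mm ahead of it and the grasp point (between the pads) lies 8 mm behind it; z points along the fingers, y is the direction in which the jaws open and shut (so a half turn about z gives the same grasp; the last joint's range is limited). The gripper opens to 94 mm and grips with 3 to 60 N. Pads are 16 mm wide; open, the fingers measure 119 mm over their backs; the gripper's body (75 mm by 177 mm) begins 78 mm behind the grasp point.
Start: joints at [-1.334, 0.3, 1.521, -0, 1.321, -0.067], TCP at [164.525, -524.805, 190.846] pointing down, gripper open.
Joint ranges: [-3.03, 3.03], [-0.79, 2.21], [0.23, 2.52], [-1.04, 4.18], [0, 3.07], [-2.55, 2.55]. Speed limits (rad/s): [2.22, 2.22, 2.57, 3.14, 3.14, 3.14].

## Interface

Orientations are given as [roll, pitch, yaw] about the fixed x, y, z axes, in that order (R = Rz(yaw) Ry(pitch) Rx(roll)).
In Python, from cell import * gives the robot as it stands.
- The arm moves only by the tool arm_command, never from a script. Its argument "deltas" is a list of rows, each an object with "xyz": the shift along the world's x, y, z in m, a list of three; "turn": the turn, a rotation vector about the world's x, y, z in rad, a list of three. A call has 1 to 12 rows; each row shifts and turns the commanded pose from where the row before left it; what a row does not reach is not made up. A row lasts 1/8 s, in which the tool goes at most 62.5 mm and 10.7 degrees, less where a joint would pass 70% of its speed; a pose out of reach is approached as far as the arm can. A call with a gripper value outside its range is refused whole. "gripper" is the closure, from 0 (fully open) to 1 (shut), set as the call begins (left out, the last holds). The fingers move at their own pace and stop on an object; "force" is the grip in N (left out, the last holds). Time passes only in rows, so rows that do not move let the fingers close. It gives the time, the measured TCP pose, the force and the opening at its end, in the units of the state.
- read_state(): the state, without advancing time (a new reading comes with each control period).
- camera(name): name is "scene" or "side" or "wrist"; returns a dict with "color" (384x512x3 uint8, red, green, blue), "fx", "fy", "cx", "cy" (pixels), "rvec" (rotation vector, rad) and "tvec" (3), from world to camera coordinates, as OpenCV has them; the wrist camera has in their place "mount" (4x4, takes a point from camera to tool coordinates, whose origin is the TCP and whose axes are the flange's). Camera axes: x right, y down, z forward; pixel columns grow to the right and rows downward; lengths in mm; the calibration is good to about 2 mm. A picture is of the moment at which its call begins: read the wrist's pose just before it. There is no depth.
- sign_off(): hands the job in, once; it reports no verdict.
The state is a dict: "clock": time; "joints": joint angles; "qd": joint speeds; "effort": joint torques, N m; "eef_pos": TCP position; "eef_rot": TCP orientation; "wrist_force": force on the tool from outside, world axes, zero at the start; "moment": the same for the moment, N m; "finger_gap": finger opening in mm.
Only numpy, scipy, OpenCV 4.12 (cv2) and the standard library are available. Lean on these libraries where they do the work, as an engineer would, in place of code of your own. Each camera call takes 0.05 s, during which the arm holds its last target.

## Working session

There is one attempt and no reset: what is moved stays moved. The work goes in short steps, Python scripts to look and compute and a tool call to move; the robot and the scene stay as the last step left them, time stands still between calls to the robot, and variables do not carry over. Pictures are saved under pics/ and viewed, and the job is handed in when it is done.

Besides the shell and the picture viewer there is one more tool, called after ">>>" in YAML: its name, and indented under it one key for each argument. arm_command: Moves the arm, as the interface text tells. Its arguments: {"type":"object","properties":{"deltas":{"type":"array","items":{"type":"object","properties":{"xyz":{"type":"array","items":{"type":"number"}},"turn":{"type":"array","items":{"type":"number"}}}}},"gripper":{"type":"number"},"force":{"type":"number"}},"required":["deltas"]}

```bash
ls; mkdir -p pics
python3 - <<'E'
from cell import *
import cv2
print(read_state())
for n in ["scene","side","wrist"]:
    c=camera(n); cv2.imwrite(f"pics/{n}0.png",c["color"][:,:,::-1])
    print(n,{k:v for k,v in c.items() if k!="color"})
E
```

```text
pics
{'clock': 0.0, 'joints': array([-1.33360142e+00,  3.00437775e-01,  1.52159825e+00,  8.10965776e-06,
        1.32070017e+00, -6.65722388e-02]), 'qd': array([-0.00071511,  0.00050341,  0.00096583, -0.00074357, -0.00079261,
        0.00117689]), 'effort': array([-1.64290061e-03, -5.31811845e+01, -3.52738380e+01,  7.07996939e-02,
        2.44465994e-02, -1.35130986e-04]), 'eef_pos': array([ 164.46081386, -524.53567742,  190.29735983]), 'eef_rot': array([-3.14045217e+00, -8.39094437e-05,  3.03765090e-01]), 'wrist_force': array([-0.20649945,  0.15428319,  1.21329872]), 'moment': array([0.05984143, 0.01578788, 0.05377173]), 'finger_gap': 93.90250298504024}
scene {'fx': 436.35710242933885, 'fy': 436.35710242933885, 'cx': 252.3125630750482, 'cy': 190.13271955713483, 'rvec': array([ 1.85646143,  1.53412006, -0.68825   ]), 'tvec': array([ -51.92742679, -253.13701187, 1553.52054652])}
side {'fx': 454.33968864040475, 'fy': 454.33968864040475, 'cx': 257.47876070860747, 'cy': 186.0467092018861, 'rvec': array([ 2.23278993, -0.33637224,  0.14808101]), 'tvec': array([-525.94704293,  147.17575509, 1381.61360588])}
wrist {'fx': 313.4790806498418, 'fy': 313.4790806498418, 'cx': 254.21515162480992, 'cy': 195.03118191743482, 'mount': array([[ 1.31603995e-03, -9.66565932e-01, -2.56414833e-01,
         7.46180695e+01],
       [ 9.99999133e-01,  1.26078938e-03,  3.79863953e-04,
         4.53160544e-01],
       [-4.38784582e-05, -2.56415110e-01,  9.66566754e-01,
        -1.93796216e+02],
       [ 0.00000000e+00,  0.00000000e+00,  0.00000000e+00,
         1.00000000e+00]])}
```

View pics/scene0.png

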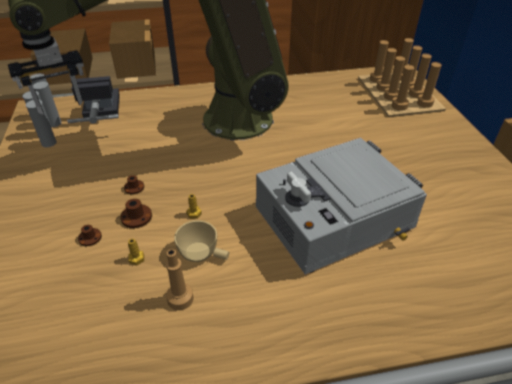

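View pics/side0.png

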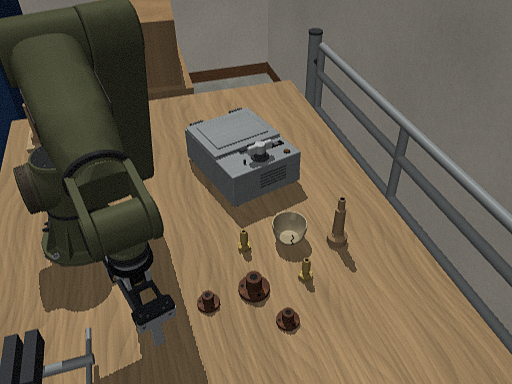

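View pics/wrist0.png

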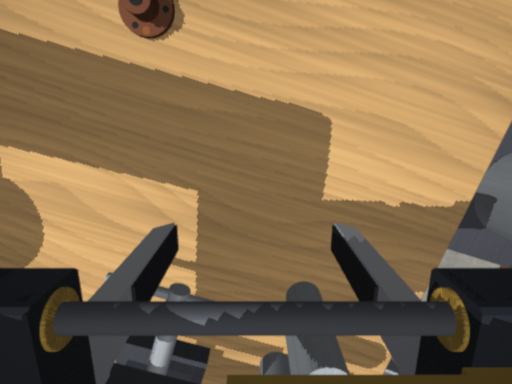

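The scene view shows three rusty weights: a big one at scene (136,212) / side (254,288) and two small ones. The washer's top is at scene (340,190), with the handle at scene (298,186) / side (262,152). I'll enlarge these for measuring.

```bash
cat > h.py <<'E'
from cell import *
import cv2, numpy as np
from scipy.spatial.transform import Rotation as Ro
def ext(c,st=None):
    if 'mount' in c:
        T=np.eye(4); T[:3,:3]=Ro.from_euler('xyz',st['eef_rot']).as_matrix(); T[:3,3]=st['eef_pos']
        M=T@c['mount']; return M[:3,:3],M[:3,3]      # cam->world
    R=cv2.Rodrigues(c['rvec'])[0]; return R.T,-R.T@c['tvec']
def ray(c,uv,z,st=None):
    R,o=ext(c,st); d=R@np.array([(uv[0]-c['cx'])/c['fx'],(uv[1]-c['cy'])/c['fy'],1]); return o+d*(z-o[2])/d[2]
def proj(c,p,st=None):
    R,o=ext(c,st); q=R.T@(np.asarray(p,float)-o); return np.array([c['fx']*q[0]/q[2]+c['cx'],c['fy']*q[1]/q[2]+c['cy']])
def crop(c,x0,y0,x1,y1,s,fn):
    cv2.imwrite(fn,cv2.resize(c['color'][y0:y1,x0:x1,::-1],None,fx=s,fy=s,interpolation=cv2.INTER_CUBIC))
E
python3 - <<'E'
from h import *
a=camera("scene");b=camera("side")
crop(a,245,130,435,280,4,"pics/sc1.png"); crop(b,180,100,310,210,6,"pics/sd1.png")
for n,c in (("scene",a),("side",b)):
    hsv=cv2.cvtColor(c['color'],cv2.COLOR_RGB2HSV)
    m=((hsv[:,:,0]<11)|(hsv[:,:,0]>172))&(hsv[:,:,1]>90)&(hsv[:,:,2]<150)
    m=m.astype(np.uint8); k,l,s,cc=cv2.connectedComponentsWithStats(m)
    for i in range(1,k):
        if s[i,4]>60:
            x,y,w,h,ar=s[i]
            print(n,s[i],cc[i], 'L',ray(c,(x,y+h*.6),10)[:2].round(),'R',ray(c,(x+w,y+h*.6),10)[:2].round(), 'bot',ray(c,(x+w/2,y+h),5)[:2].round())
E
```

```text
scene [125 176  16  17 131] [132.58015267 185.08396947] L [ 306. -383.] R [ 315. -337.] bot [ 334. -360.]
scene [122 200  28  27 355] [135.5943662  213.62816901] L [ 430. -387.] R [ 444. -313.] bot [ 473. -351.]
scene [ 79 226  20  19 170] [ 88.52941176 235.45294118] L [ 487. -494.] R [ 497. -443.] bot [ 514. -468.]
side [239 272  31  30 412] [253.61165049 286.99514563] L [ 393. -349.] R [ 471. -374.] bot [ 422. -394.]
side [197 291  23  23 226] [207.71238938 302.0619469 ] L [ 277. -363.] R [ 334. -380.] bot [ 300. -395.]
side [277 308  22  23 245] [287.77142857 319.03673469] L [ 457. -471.] R [ 509. -487.] bot [ 476. -501.]
```

View pics/sc1.png

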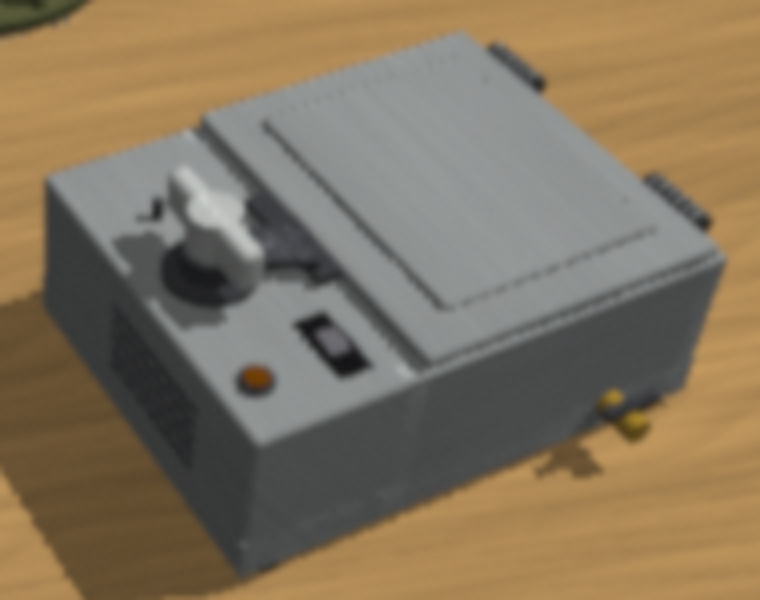

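View pics/sd1.png

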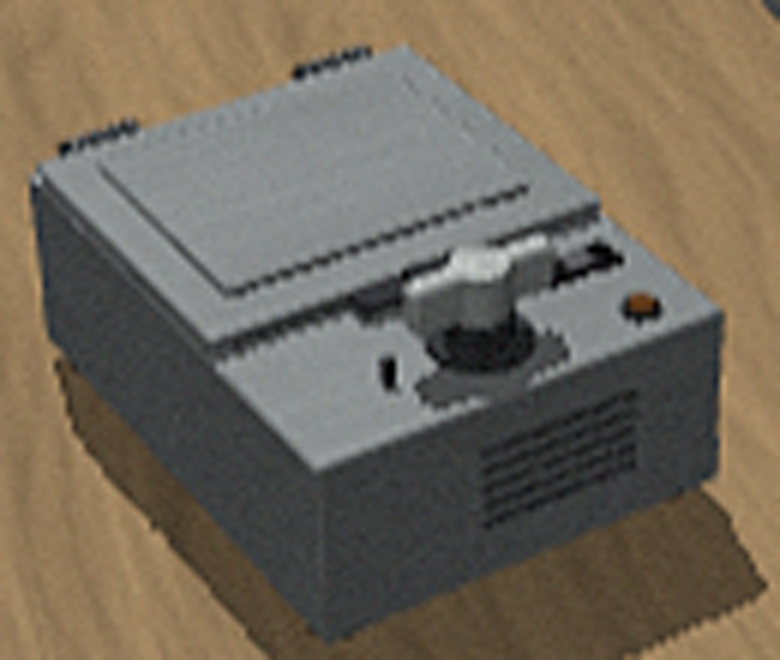

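In these crops I can read the deck corners: A (-130,-170) at scene (256.8,175) / side (233,178.3), B (130,-170) at scene (310.5,240.8) / side (300,152.5). The hub top is at about scene (299.3,182) / side (260.3,143).

```bash
cat >> h.py <<'E'
def tri(obs):
    A=np.zeros((3,3));bb=np.zeros(3)
    for c,uv in obs:
        R,o=ext(c); d=R@np.array([(uv[0]-c['cx'])/c['fx'],(uv[1]-c['cy'])/c['fy'],1]); d/=np.linalg.norm(d)
        P=np.eye(3)-np.outer(d,d); A+=P; bb+=P@o
    return np.linalg.solve(A,bb)
E
python3 - <<'E'
from h import *
a=camera("scene");b=camera("side")
S=lambda x,y:(x/4+245,y/4+130); D=lambda x,y:(x/6+180,y/6+100)
pts={'A':(S(47,180),D(318,470),130),'B':(S(262,443),D(720,315),130),'hub':(S(217,208),D(482,258),182)}
w={}
for k,(p,q,z) in pts.items():
    w[k]=(ray(a,p,z)+ray(b,q,z))/2
    print(k,ray(a,p,z).round(1),ray(b,q,z).round(1),tri([(a,p),(b,q)]).round(1))
print('A0',ray(b,D(330,640),0)[:2],'B0',ray(a,S(243,575),0)[:2])
d=w['B']-w['A']; yaw=np.arctan2(d[1],d[0]); print('len',np.linalg.norm(d),'yaw',yaw)
R=Ro.from_euler('z',yaw).as_matrix()
O=(w['A']+w['B'])/2-R@[0,-170,130]; print('O',O)
O2=w['hub']-R@[0,-122,182]; print('O2',O2)
# lid back corners, check
for x,y,z in [(-130,170,130),(130,170,130),(-130,-50,130),(130,-50,130),(0,-122,182),(45,-122,182),(-45,-122,182)]:
    p=O+R@[x,y,z]; print((x,y,z),'sc crop',((proj(a,p)-[245,130])*4).round(),'sd crop',((proj(b,p)-[180,100])*6).round())
# weight
for n in [0]:
  print('wt', tri([(a,(136,204.5)),(b,(253,272.5))]))
crop(a,70,165,240,315,4,"pics/sc2.png"); crop(b,190,220,350,340,5,"pics/sd2.png")
E
```

```text
A [469.8 -24.6 130. ] [464.  -30.5 130. ] [465.1 -23.9 125.4]
B [711.5  47.1 130. ] [706.7  35.8 130. ] [709.5  46.7 124.6]
hub [574.6  55.6 182. ] [577.1  53.6 182. ] [576.6  54.4 182.6]
A0 [469.04209751 -14.60064939] B0 [701.82440591  49.73264794]
len 251.8679663159267 yaw 0.27749766706748646
O [5.41410780e+02 1.70465875e+02 2.84217094e-14]
O2 [542.42338096 171.95458735   0.        ]
(-130, 170, 130) sc crop [467.  35.] sd crop [ 23. 170.]
(130, 170, 130) sc crop [729. 256.] sd crop [399.  48.]
(-130, -50, 130) sc crop [199. 122.] sd crop [202. 353.]
(130, -50, 130) sc crop [435. 374.] sd crop [600. 207.]
(0, -122, 182) sc crop [213. 209.] sd crop [478. 259.]
(45, -122, 182) sc crop [254. 255.] sd crop [549. 233.]
(-45, -122, 182) sc crop [174. 165.] sd crop [405. 286.]
wt [ 436.02638806 -341.06192297   53.65664884]
```

```bash
sleep 0
```

```text
(no output)
```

View pics/sc2.png

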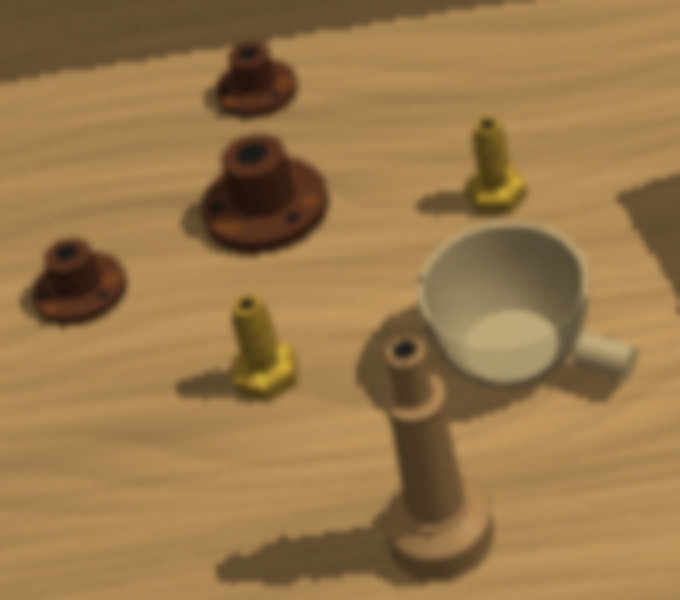

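View pics/sd2.png

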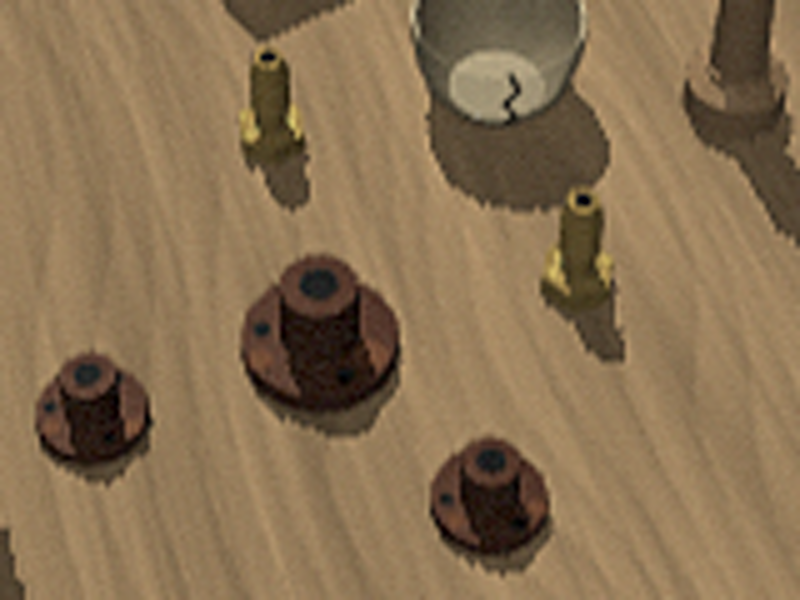

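The weight's hub top triangulates to about (436,-341,54). That matches its 54 mm height, and its flange is about 80 mm across, so it is the big one. Washer yaw is about 0.28 and the hub axis is at about (575.5,54). I'll fly to a wrist view above the near wing.

>>> arm_command:
  deltas:
    - {"xyz":[0,0,0.05]}
    - {"xyz":[0.01,0.015,0.04]}
    - {"xyz":[0.027,0.041,0]}
    - {"xyz":[0.029,0.044,0]}
    - {"xyz":[0.029,0.044,0]}
    - {"xyz":[0.029,0.044,0]}
    - {"xyz":[0.029,0.044,0]}
    - {"xyz":[0.029,0.044,0]}
    - {"xyz":[0.029,0.044,0]}
    - {"xyz":[0.029,0.044,0]}
    - {"xyz":[0.029,0.044,0]}
    - {"xyz":[0.029,0.044,0]}
  gripper: 0
  force: 40

```text
validation failed for argument at $.de...
```

>>> arm_command:
  deltas:
    - {"xyz":[0.029,0.044,0]}
    - {"xyz":[0.029,0.044,0]}
    - {"xyz":[0.018,0.025,-0.005]}
    - {"xyz":[0,0,-0.005]}

```text
validation failed for argument at $.de...
```

Run:
```python
from h import *
st=read_state(); c=camera("wrist"); print(st['clock'],st['eef_pos'],st['eef_rot'],st['wrist_force'],st['joints'])
crop(c,0,0,512,384,1.5,"pics/w1.png")
R=Ro.from_euler('z',.28).as_matrix(); O=np.array([575.5,54,0])
for x in(-45,-36,0,45): print(x,proj(c,O+R@[x,0,182],st)*1.5)
```

```text
0.35 [ 164.53219784 -524.74451326  190.72330007] [-3.14132587e+00 -3.72922853e-05  3.03848500e-01] [-0.31310488  0.2490356   0.32839767] [-1.33357042e+00  3.00036982e-01  1.52111128e+00  2.00730228e-05
  1.32071307e+00 -6.66275691e-02]
-45 [-2102.9172965  -2498.19649723]
-36 [-2173.99364702 -2631.2342355 ]
0 [-2505.21072714 -3251.19250418]
45 [-3066.49959845 -4301.78952282]
```

View pics/w1.png

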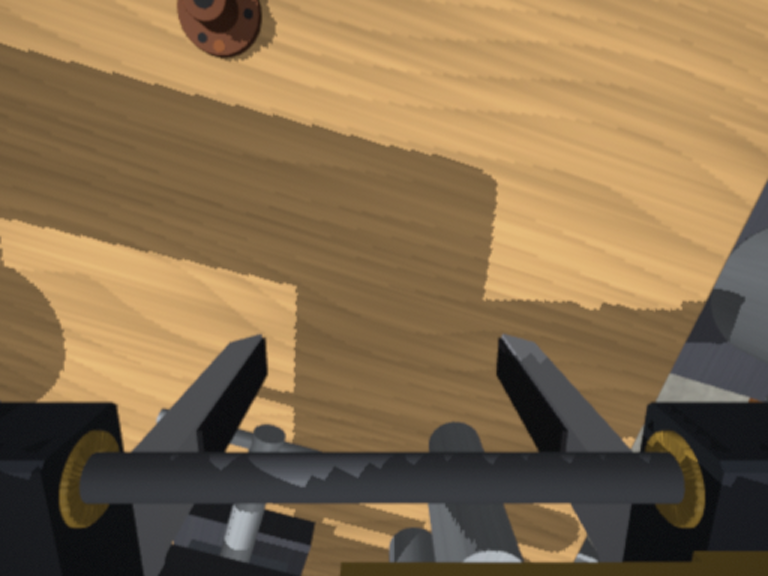

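The arm did not move because the call was refused, and the picture just shows the start pose. The rows probably need both keys.

>>> arm_command:
  deltas:
    - {"xyz":[0,0,0.05],"turn":[0,0,0]}
    - {"xyz":[0.01,0.015,0.04],"turn":[0,0,0]}
    - {"xyz":[0.027,0.041,0],"turn":[0,0,0]}
    - {"xyz":[0.029,0.044,0],"turn":[0,0,0]}
    - {"xyz":[0.029,0.044,0],"turn":[0,0,0]}
    - {"xyz":[0.029,0.044,0],"turn":[0,0,0]}
    - {"xyz":[0.029,0.044,0],"turn":[0,0,0]}
    - {"xyz":[0.029,0.044,0],"turn":[0,0,0]}
    - {"xyz":[0.029,0.044,0],"turn":[0,0,0]}
    - {"xyz":[0.029,0.044,0],"turn":[0,0,0]}
    - {"xyz":[0.029,0.044,0],"turn":[0,0,0]}
    - {"xyz":[0.029,0.044,0],"turn":[0,0,0]}
  gripper: 0
  force: 40

```text
clock: 1.9
eef_pos: [463.2, -71.1, 281.0]
eef_rot: [3.141, -0.0, 0.304]
wrist_force: [0.3, -0.3, -1.3]
finger_gap: 93.9
```

>>> arm_command:
  deltas:
    - {"xyz":[0.029,0.044,0],"turn":[0,0,0]}
    - {"xyz":[0.029,0.044,0],"turn":[0,0,0]}
    - {"xyz":[0.018,0.025,-0.005],"turn":[0,0,0]}
    - {"xyz":[0,0,-0.005],"turn":[0,0,0]}

```text
clock: 2.4
eef_pos: [538.9, 41.6, 270.0]
eef_rot: [-3.141, 0.001, 0.306]
wrist_force: [-0.3, -0.5, -0.5]
finger_gap: 94.0
```

Run:
```python
from h import *
st=read_state(); c=camera("wrist"); print(st['clock'],st['eef_pos'],st['eef_rot'],st['wrist_force'],st['joints'])
crop(c,0,0,512,384,1.5,"pics/w2.png")
R=Ro.from_euler('z',.28).as_matrix(); O=np.array([575.5,54,0])
for x in(-45,-36,0,45): print(x,proj(c,O+R@[x,0,182],st)*1.5)
```

```text
2.4 [538.93479194  41.58833043 270.03561614] [-3.14125823e+00  8.77850768e-04  3.06146237e-01] [-0.3307255  -0.49003805 -0.45122537] [9.21944609e-03 2.31117439e-01 1.42491944e+00 6.31657517e-05
 1.48649306e+00 1.27386433e+00]
-45 [377.25782105 302.07867886]
-36 [377.62502079 288.09920953]
0 [379.15418434 229.88322387]
45 [381.21310143 151.49926856]
```

View pics/w2.png

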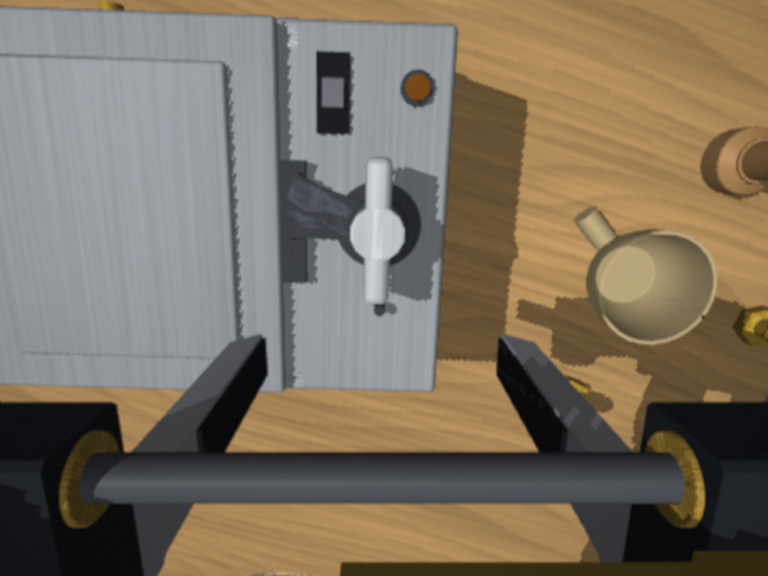

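The wrist picture shows the handle at hub (378,231), with wing ends at (378,158) and (376,304). That is within about 1 px of prediction, and the wing yaw is about 0.292. I'll narrow the jaws to half and descend on wing_near at about (541,44).

>>> arm_command:
  deltas:
    - {"xyz":[0.002,0.0023,-0.02],"turn":[0,0,-0.012]}
    - {"xyz":[0,0,-0.03],"turn":[0,0,0]}
    - {"xyz":[0,0,-0.025],"turn":[0,0,0]}
    - {"xyz":[0,0,-0.018],"turn":[0,0,0]}
    - {"xyz":[0,0,-0.012],"turn":[0,0,0]}
    - {"xyz":[0,0,-0.004],"turn":[0,0,0]}
    - {"xyz":[0,0,0],"turn":[0,0,0]}
  gripper: 0.5
  force: 40

```text
clock: 3.32
eef_pos: [540.6, 42.2, 162.3]
eef_rot: [3.141, -0.001, 0.292]
wrist_force: [0.0, -0.9, -0.0]
finger_gap: 47.0
```

Run:
```python
from h import *
st=read_state(); c=camera("wrist"); print(st['clock'],st['eef_pos'],st['eef_rot'],st['wrist_force'],st['finger_gap'])
crop(c,0,0,512,384,1.5,"pics/w3.png")
```

```text
3.325 [540.62294503  42.24406432 162.29122206] [ 3.14140845e+00 -5.21028874e-04  2.91518134e-01] [ 0.02663195 -0.94027308 -0.03205934] 47.043261470756285
```

View pics/w3.png

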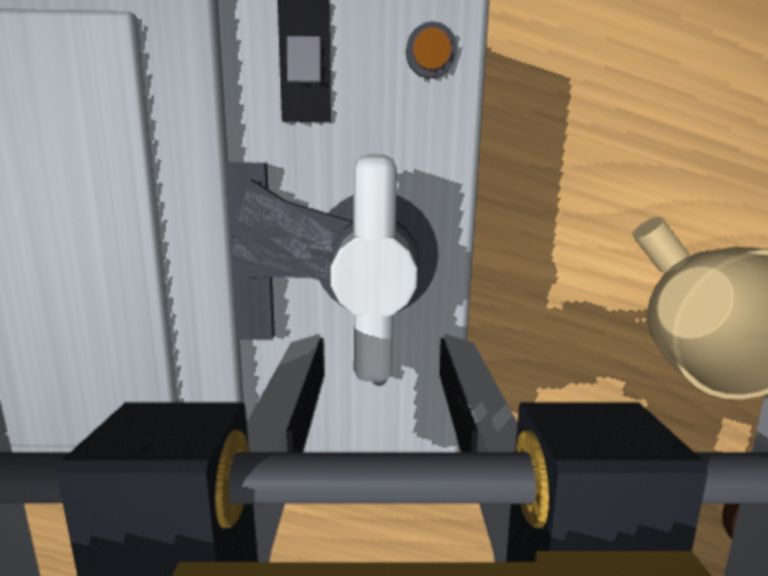

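The wing at column 374 sits about 3 mm left of the finger mid-line at column 382. I'll shift to centre it, then close.

>>> arm_command:
  deltas:
    - {"xyz":[-0.0005,0.0024,-0.0005],"turn":[0,0,0]}
    - {"xyz":[0,0,0],"turn":[0,0,0]}

```text
clock: 3.62
eef_pos: [540.1, 45.1, 161.6]
eef_rot: [3.142, -0.0, 0.292]
wrist_force: [0.1, 0.3, -0.1]
finger_gap: 47.0
```

>>> arm_command:
  deltas:
    - {"xyz":[0,0,0],"turn":[0,0,0]}
    - {"xyz":[0,0,0],"turn":[0,0,0]}
    - {"xyz":[0,0,0],"turn":[0,0,0]}
    - {"xyz":[0,0,0],"turn":[0,0,0]}
    - {"xyz":[0,0,0],"turn":[0,0,0]}
  gripper: 1.0
  force: 45

```text
clock: 4.25
eef_pos: [539.9, 45.1, 161.4]
eef_rot: [-3.141, 0.0, 0.292]
wrist_force: [-2.6, 1.6, 1.0]
finger_gap: 15.2
```

Run:
```python
from h import *
st=read_state(); print(st)
hub=np.array([575.5,54.2]); p=st['eef_pos'][:2]; v=p-hub
print(v,np.hypot(*v),np.arctan2(-v[1],-v[0]))
# arc rows for increments
a0=np.arctan2(v[1],v[0]); r=np.hypot(*v)
inc=[.06,.1]+[.12]*9+[.1,.06]; print(sum(inc))
a=a0
for i in inc:
    d=r*np.array([np.cos(a+i)-np.cos(a),np.sin(a+i)-np.sin(a)]); a+=i; print(i,(d/1000).round(4), round(a-a0,2))
```

```text
{'clock': 4.25, 'joints': array([1.55605071e-02, 3.07499856e-01, 1.58165673e+00, 3.62868303e-04,
       1.25283318e+00, 1.29432660e+00]), 'qd': array([ 0.00138378,  0.00230981,  0.00170466,  0.00020783, -0.00022742,
        0.00046234]), 'effort': array([-1.54289402e+00, -5.21585798e+01, -3.50025058e+01, -6.19404931e-01,
       -7.15054516e-01,  3.40945437e-02]), 'eef_pos': array([539.85674923,  45.10388071, 161.35062363]), 'eef_rot': array([-3.14115270e+00,  2.87984860e-04,  2.91916788e-01]), 'wrist_force': array([-2.57195017,  1.647669  ,  1.04928233]), 'moment': array([0.53211045, 0.44889887, 0.04280904]), 'finger_gap': 15.243524445969552}
[-35.64325077  -9.09611929] 36.78560467983193 0.2498657519140203
1.4
0.06 [ 0.0006 -0.0021] 0.06
0.1 [ 0.0013 -0.0034] 0.16
0.12 [ 0.002  -0.0039] 0.28
0.12 [ 0.0025 -0.0037] 0.4
0.12 [ 0.0029 -0.0033] 0.52
0.12 [ 0.0033 -0.003 ] 0.64
0.12 [ 0.0036 -0.0026] 0.76
0.12 [ 0.0039 -0.0021] 0.88
0.12 [ 0.0041 -0.0016] 1.0
0.12 [ 0.0043 -0.0011] 1.12
0.12 [ 0.0044 -0.0006] 1.24
0.1 [ 0.0037 -0.0001] 1.34
0.06 [0.0022 0.0001] 1.4
```

Run:
```python
import numpy as np
r=36.3;a=a0=np.pi+.292
for i in [.06,.1]+[.12]*8+[.1,.09,.07,.06,.06]:
    d=r*np.array([np.cos(a+i)-np.cos(a),np.sin(a+i)-np.sin(a)]); a+=i; print(i,(d/1000).round(4).tolist(), round(a-a0,2))
```

```text
0.06 [0.0007, -0.0021] 0.06
0.1 [0.0014, -0.0033] 0.16
0.12 [0.0021, -0.0038] 0.28
0.12 [0.0026, -0.0035] 0.4
0.12 [0.003, -0.0032] 0.52
0.12 [0.0033, -0.0028] 0.64
0.12 [0.0036, -0.0024] 0.76
0.12 [0.0039, -0.0019] 0.88
0.12 [0.0041, -0.0014] 1.0
0.12 [0.0042, -0.0009] 1.12
0.1 [0.0036, -0.0004] 1.22
0.09 [0.0033, -0.0] 1.31
0.07 [0.0025, 0.0002] 1.38
0.06 [0.0022, 0.0003] 1.44
0.06 [0.0021, 0.0004] 1.5
```

>>> arm_command:
  deltas:
    - {"xyz":[0.0007,-0.0021,0],"turn":[0,0,0.06]}
    - {"xyz":[0.0014,-0.0033,0],"turn":[0,0,0.1]}
    - {"xyz":[0.0021,-0.0038,0],"turn":[0,0,0.12]}
    - {"xyz":[0.0026,-0.0035,0],"turn":[0,0,0.12]}
    - {"xyz":[0.003,-0.0032,0],"turn":[0,0,0.12]}
    - {"xyz":[0.0033,-0.0028,0],"turn":[0,0,0.12]}
    - {"xyz":[0.0036,-0.0024,0],"turn":[0,0,0.12]}

```text
clock: 5.12
eef_pos: [556.0, 25.0, 161.3]
eef_rot: [-3.139, -0.001, 1.056]
wrist_force: [-6.5, 11.1, 3.4]
finger_gap: 15.2
```

>>> arm_command:
  deltas:
    - {"xyz":[0.0039,-0.0019,0],"turn":[0,0,0.12]}
    - {"xyz":[0.0041,-0.0014,0],"turn":[0,0,0.12]}
    - {"xyz":[0.0042,-0.0009,0],"turn":[0,0,0.12]}
    - {"xyz":[0.0036,-0.0004,0],"turn":[0,0,0.1]}
    - {"xyz":[0.0033,0,0],"turn":[0,0,0.09]}
    - {"xyz":[0.0025,0.0002,0],"turn":[0,0,0.07]}
    - {"xyz":[0,0,0],"turn":[0,0,0]}

```text
clock: 6.0
eef_pos: [576.3, 20.9, 161.1]
eef_rot: [-3.136, -0.003, 1.674]
wrist_force: [-18.6, 9.6, 8.3]
finger_gap: 15.0
```

Run:
```python
from h import *
st=read_state(); print(st['eef_pos'],st['eef_rot'],st['wrist_force'],st['moment'],st['finger_gap'])
a=camera("scene"); crop(a,200,60,440,280,3,"pics/sc3.png")
```

```text
[576.29925255  20.91467354 161.13555823] [-3.13622915e+00 -2.85262935e-03  1.67370732e+00] [-18.59000781   9.61769858   8.2646922 ] [1.98046771 3.40878729 0.0641246 ] 15.048939467739602
```

View pics/sc3.png

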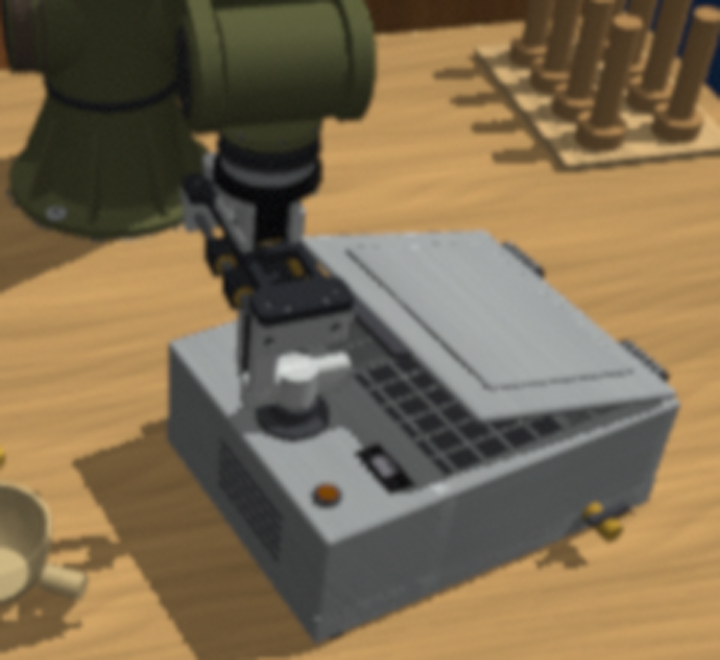

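The scene picture shows the lid free and rising, with the wing turned towards it. I'll nudge a little further to confirm the stop and wait for the lid.

>>> arm_command:
  deltas:
    - {"xyz":[0.001,0.0002,0],"turn":[0,0,0.03]}
    - {"xyz":[0,0,0],"turn":[0,0,0]}
    - {"xyz":[0,0,0],"turn":[0,0,0]}

```text
clock: 6.42
eef_pos: [576.6, 20.9, 161.1]
eef_rot: [-3.135, -0.003, 1.702]
wrist_force: [-23.4, 8.9, 11.7]
finger_gap: 15.3
```

The force rises with almost no travel, so the handle is at its stop. I'll wait for the lid to come up, easing off slightly.

>>> arm_command:
  deltas:
    - {"xyz":[-0.0008,0,0],"turn":[0,0,-0.02]}
    - {"xyz":[0,0,0],"turn":[0,0,0]}
    - {"xyz":[0,0,0],"turn":[0,0,0]}
    - {"xyz":[0,0,0],"turn":[0,0,0]}
    - {"xyz":[0,0,0],"turn":[0,0,0]}
    - {"xyz":[0,0,0],"turn":[0,0,0]}
    - {"xyz":[0,0,0],"turn":[0,0,0]}
    - {"xyz":[0,0,0],"turn":[0,0,0]}
    - {"xyz":[0,0,0],"turn":[0,0,0]}

```text
clock: 7.55
eef_pos: [576.3, 20.9, 161.1]
eef_rot: [-3.136, -0.003, 1.682]
wrist_force: [-19.3, 8.9, 8.7]
finger_gap: 15.1
```

Run:
```python
from h import *
a=camera("scene"); crop(a,200,60,440,280,3,"pics/sc4.png")
```

```text
(no output)
```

View pics/sc4.png

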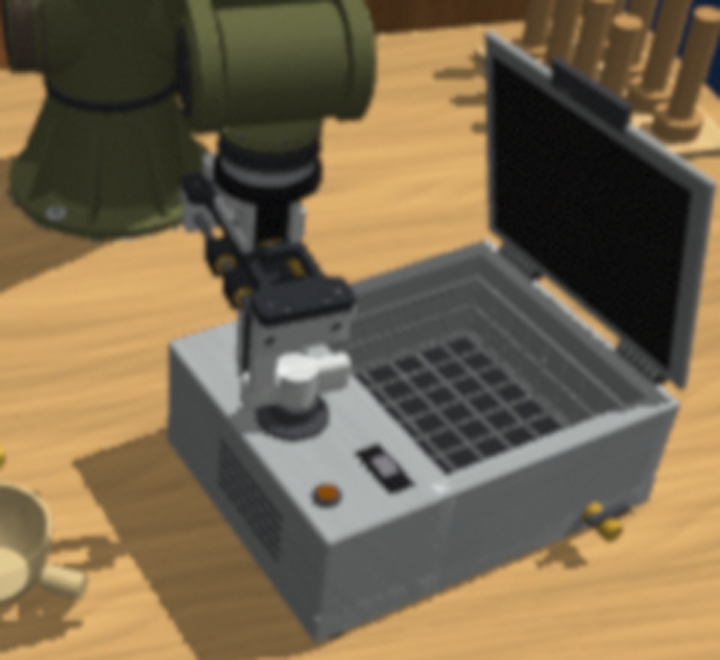

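The lid is fully up. I'll ride the handle back along the arc, then open.

>>> arm_command:
  deltas:
    - {"xyz":[-0.0027,-0.0004,0],"turn":[0,0,-0.08]}
    - {"xyz":[-0.0033,0,0],"turn":[0,0,-0.09]}
    - {"xyz":[-0.0036,0.0004,0],"turn":[0,0,-0.1]}
    - {"xyz":[-0.0042,0.0009,0],"turn":[0,0,-0.12]}
    - {"xyz":[-0.0041,0.0014,0],"turn":[0,0,-0.12]}
    - {"xyz":[-0.0039,0.0019,0],"turn":[0,0,-0.12]}
    - {"xyz":[-0.0036,0.0024,0],"turn":[0,0,-0.12]}
    - {"xyz":[-0.0033,0.0028,0],"turn":[0,0,-0.12]}
    - {"xyz":[-0.003,0.0032,0],"turn":[0,0,-0.12]}
    - {"xyz":[-0.0026,0.0035,0],"turn":[0,0,-0.12]}
    - {"xyz":[-0.0021,0.0038,0],"turn":[0,0,-0.12]}
    - {"xyz":[-0.001,0.0025,0],"turn":[0,0,-0.07]}

```text
clock: 9.1
eef_pos: [540.8, 42.4, 161.3]
eef_rot: [-3.141, 0.0, 0.379]
wrist_force: [-2.2, 2.6, 2.1]
finger_gap: 15.3
```

>>> arm_command:
  deltas:
    - {"xyz":[0,0,0],"turn":[0,0,0]}
    - {"xyz":[0,0,0],"turn":[0,0,0]}
    - {"xyz":[0,0,0],"turn":[0,0,0]}
  gripper: 0.5

```text
clock: 9.48
eef_pos: [541.2, 41.7, 161.3]
eef_rot: [3.141, 0.0, 0.383]
wrist_force: [-0.1, 0.3, -0.4]
finger_gap: 41.7
```

>>> arm_command:
  deltas:
    - {"xyz":[0,0,0.02],"turn":[0,0,0]}
    - {"xyz":[0,0,0.035],"turn":[0,0,0]}
    - {"xyz":[0,0,0.045],"turn":[0,0,0]}
    - {"xyz":[0,0,0.02],"turn":[0,0,0]}
    - {"xyz":[0,0,0],"turn":[0,0,0]}

```text
clock: 10.1
eef_pos: [541.6, 41.8, 282.4]
eef_rot: [3.141, -0.002, 0.382]
wrist_force: [0.1, 0.8, -1.8]
finger_gap: 47.1
```

Run:
```python
from h import *
st=read_state(); c=camera("wrist"); print(st['clock'],st['eef_pos'],st['eef_rot'],st['wrist_force'])
crop(c,0,0,512,384,1.5,"pics/w4.png")
a=camera("scene"); R=Ro.from_euler('z',.29).as_matrix(); O=np.array([575.2,54.8,0])-R@[0,-122,0]
print('O',O)
print('basket',O+R@[0,50,46])
for x in(-45,0,45): print(x,proj(c,O+R@[x,-122,182],st)*1.5)
```

```text
10.1 [541.59209405  41.81758349 282.42405295] [ 3.14051390e+00 -2.33819731e-03  3.82078273e-01] [ 0.14959593  0.78221244 -1.75706251]
O [540.31382854 171.70575281   0.        ]
basket [526.01621728 219.61794659  46.        ]
-45 [374.62799966 300.79613965]
0 [381.07190244 231.90411699]
45 [388.034135   157.47061002]
```

View pics/w4.png

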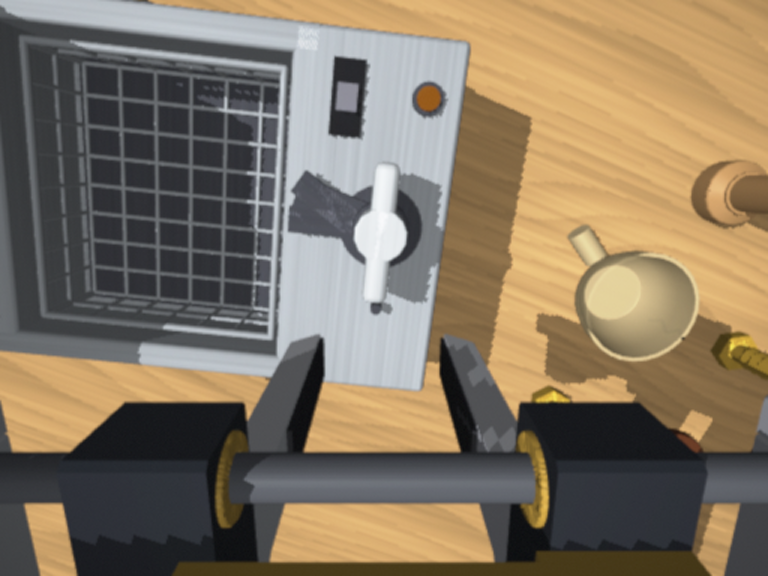

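The handle is home: its wing ends at (387,165) and (374,300) match the home prediction, and the basket is open. Next is the claw weight at about (436,-341).

>>> arm_command:
  deltas:
    - {"xyz":[-0.006,-0.02,0],"turn":[0,0,0]}
    - {"xyz":[-0.011,-0.04,0],"turn":[0,0,0]}
    - {"xyz":[-0.011,-0.04,0],"turn":[0,0,0]}
    - {"xyz":[-0.011,-0.04,0],"turn":[0,0,0]}
    - {"xyz":[-0.011,-0.04,0],"turn":[0,0,0]}
    - {"xyz":[-0.011,-0.04,0],"turn":[0,0,0]}
    - {"xyz":[-0.011,-0.04,-0.01],"turn":[0,0,0]}
    - {"xyz":[-0.011,-0.04,-0.02],"turn":[0,0,0]}
    - {"xyz":[-0.011,-0.04,-0.02],"turn":[0,0,0]}
    - {"xyz":[-0.0085,-0.033,-0.02],"turn":[0,0,0]}
    - {"xyz":[-0.003,-0.01,-0.012],"turn":[0,0,0]}
    - {"xyz":[0,0,0],"turn":[0,0,0]}
  gripper: 0.2

```text
clock: 11.7
eef_pos: [434.8, -341.0, 198.3]
eef_rot: [-3.14, 0.001, 0.381]
wrist_force: [0.0, 0.8, 0.7]
finger_gap: 75.4
```

Run:
```python
from h import *
st=read_state(); c=camera("wrist"); print(st['clock'],st['eef_pos'],st['eef_rot'],st['wrist_force'])
crop(c,0,0,512,384,1.5,"pics/w5.png")
print(proj(c,(436,-341,54),st)*1.5)
```

```text
11.7 [ 434.79180169 -340.99688037  198.32251791] [-3.13965108e+00  9.26560732e-04  3.80795882e-01] [0.04421253 0.7534496  0.68905213]
[381.53513459 271.01949253]
```

View pics/w5.png

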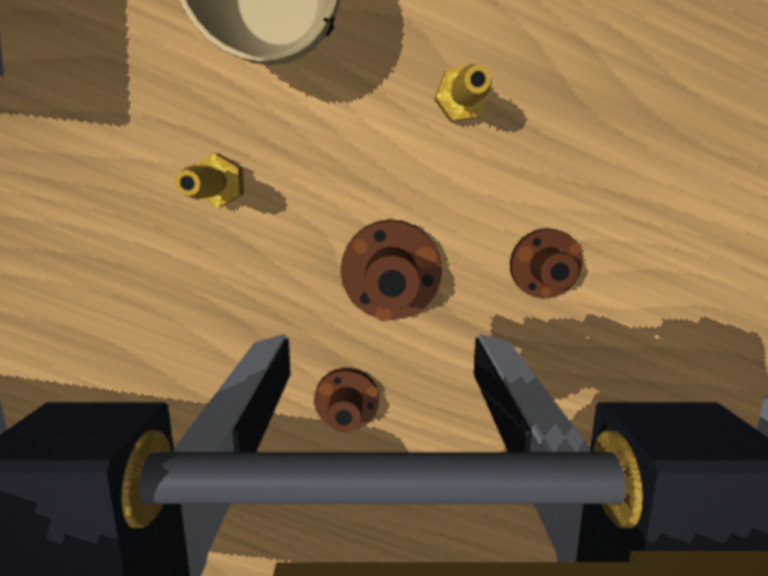

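Run:
```python
from h import *
st=read_state(); c=camera("wrist")
hsv=cv2.cvtColor(c['color'],cv2.COLOR_RGB2HSV)
m=(((hsv[:,:,0]<9)|(hsv[:,:,0]>172))&(hsv[:,:,1]>90)&(hsv[:,:,2]<170)).astype(np.uint8)
m[230:]=0
m=cv2.morphologyEx(m,cv2.MORPH_CLOSE,np.ones((5,5)))
k,l,s,cc=cv2.connectedComponentsWithStats(m)
for i in range(1,k):
    x,y,w,h,ar=s[i]
    if ar>300:
        print(s[i],'ctr@10',ray(c,(x+w/2,y+h/2),10,st).round(1),'diam',np.linalg.norm(ray(c,(x,y+h/2),12,st)-ray(c,(x+w,y+h/2),12,st)).round(1))
print('bore@54',ray(c,(392/1.5,283.5/1.5),54,st).round(1))
```

```text
bore@54 [ 430.8 -351.6   54. ]
```

Run:
```python
from h import *
st=read_state(); c=camera("wrist")
hsv=cv2.cvtColor(c['color'],cv2.COLOR_RGB2HSV); print(hsv[190,245],hsv[165,250],hsv[130,320])
lab=c['color'].astype(int); 
m=((lab[:,:,0]<150)&(lab[:,:,0]>1.7*lab[:,:,2])&(lab[:,:,1]<.62*lab[:,:,0])).astype(np.uint8)
m=cv2.morphologyEx(m,cv2.MORPH_CLOSE,np.ones((7,7)))
k,l,s,cc=cv2.connectedComponentsWithStats(m)
for i in range(1,k):
    x,y,w,h,ar=s[i]
    if ar>300: print(s[i],'ctr@14',ray(c,(x+w/2,y+h/2),14,st).round(1),'@7',ray(c,(x+w/2,y+h/2),7,st).round(1),'diam',np.linalg.norm(ray(c,(x,y+h/2),14,st)-ray(c,(x+w,y+h/2),14,st)).round(1))
```

```text
[ 10 155  99] [ 10 156  98] [ 17 124 192]
[ 228  148   65   66 2992] ctr@14 [ 431.5 -351.3   14. ] @7 [ 430.1 -352.     7. ] diam 80.5
[ 340  154   46   45 1511] ctr@14 [ 484.1 -466.4   14. ] @7 [ 483.7 -469.3    7. ] diam 56.8
[ 210  247   42   41 1130] ctr@14 [ 307.5 -359.5   14. ] @7 [ 303.9 -360.4    7. ] diam 56.1
```

The wrist view puts the big weight at (431.2,-351.5); the flange at z=14 and the bore at z=54 agree. The flange is 80.5 mm across against 57 for the small ones, so this is the right one. I'll descend with the TCP to about z 30.

>>> arm_command:
  deltas:
    - {"xyz":[-0.0018,-0.005,-0.02],"turn":[0,0,0]}
    - {"xyz":[-0.0018,-0.0055,-0.03],"turn":[0,0,0]}
    - {"xyz":[0,0,-0.03],"turn":[0,0,0]}
    - {"xyz":[0,0,-0.02],"turn":[0,0,0]}
    - {"xyz":[0,0,-0.01],"turn":[0,0,0]}
    - {"xyz":[0,0,0],"turn":[0,0,0]}

```text
clock: 12.6
eef_pos: [432.3, -351.2, 89.6]
eef_rot: [3.142, -0.0, 0.382]
wrist_force: [0.5, -0.2, 0.4]
finger_gap: 75.1
```

Run:
```python
from h import *
st=read_state(); c=camera("wrist"); print(st['clock'],st['eef_pos'],st['eef_rot'],st['wrist_force'])
crop(c,0,0,512,384,1.5,"pics/w6.png")
print(proj(c,st['eef_pos']*[1,1,0]+[0,0,54],st)*1.5,proj(c,(431.2,-351.5,54),st)*1.5)
```

```text
12.6 [ 432.33992029 -351.15698078   89.64034094] [ 3.14152719e+00 -8.29421272e-05  3.82484356e-01] [ 0.48051286 -0.19729413  0.4014219 ]
[380.17360134 318.42806693] [379.96298118 320.62930414]
```

View pics/w6.png

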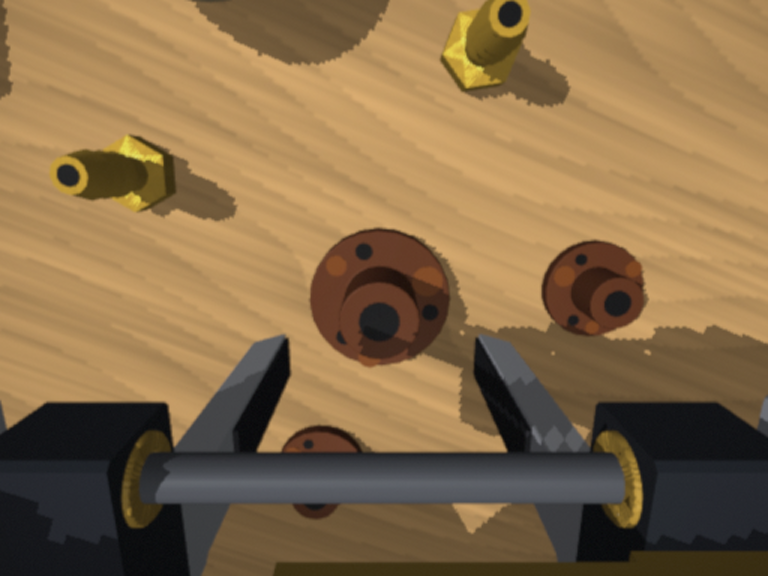

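The bore at (379,322) is where it was predicted. I'll descend and grip.

>>> arm_command:
  deltas:
    - {"xyz":[-0.001,0,-0.02],"turn":[0,0,0]}
    - {"xyz":[0,0,-0.02],"turn":[0,0,0]}
    - {"xyz":[0,0,-0.0135],"turn":[0,0,0]}
    - {"xyz":[0,0,-0.006],"turn":[0,0,0]}
    - {"xyz":[0,0,0],"turn":[0,0,0]}

```text
clock: 13.28
eef_pos: [431.2, -351.6, 30.1]
eef_rot: [3.141, -0.0, 0.382]
wrist_force: [0.1, -0.4, 1.4]
finger_gap: 75.2
```

>>> arm_command:
  deltas:
    - {"xyz":[0,0,0],"turn":[0,0,0]}
    - {"xyz":[0,0,0],"turn":[0,0,0]}
    - {"xyz":[0,0,0],"turn":[0,0,0]}
    - {"xyz":[0,0,0],"turn":[0,0,0]}
    - {"xyz":[0,0,0],"turn":[0,0,0]}
  gripper: 1.0
  force: 50

```text
clock: 13.9
eef_pos: [430.9, -351.2, 30.0]
eef_rot: [-3.141, 0.0, 0.382]
wrist_force: [-1.6, 3.1, 4.4]
finger_gap: 40.4
```

>>> arm_command:
  deltas:
    - {"xyz":[0,0,0.01],"turn":[0,0,0]}
    - {"xyz":[0,0,0.03],"turn":[0,0,0]}
    - {"xyz":[0,0,0.045],"turn":[0,0,0]}
    - {"xyz":[0,0,0.045],"turn":[0,0,0]}
    - {"xyz":[0,0,0.045],"turn":[0,0,0]}
    - {"xyz":[0,0,0.045],"turn":[0,0,0]}
    - {"xyz":[0,0,0.025],"turn":[0,0,0]}
    - {"xyz":[0,0,0],"turn":[0,0,0]}

```text
clock: 14.9
eef_pos: [431.3, -351.8, 276.2]
eef_rot: [3.139, -0.001, 0.382]
wrist_force: [0.1, -0.5, -7.4]
finger_gap: 40.5
```

Run:
```python
from h import *
st=read_state(); c=camera("wrist"); print(st)
crop(c,0,0,512,384,1.5,"pics/w7.png")
```

```text
{'clock': 14.9, 'joints': array([-7.50028661e-01,  2.63722928e-01,  1.37083958e+00, -1.00071764e-04,
        1.50428744e+00,  4.38997913e-01]), 'qd': array([-0.00061972,  0.03357796,  0.06275215,  0.00089257, -0.03264154,
        0.0005856 ]), 'effort': array([-1.19459225e-02, -5.94940531e+01, -4.30320668e+01,  5.25813480e-02,
        6.31480962e-01, -3.27073185e-04]), 'eef_pos': array([ 431.25864267, -351.79844159,  276.16695566]), 'eef_rot': array([ 3.13906757e+00, -1.07533750e-03,  3.81777625e-01]), 'wrist_force': array([ 0.06412371, -0.4830482 , -7.3538543 ]), 'moment': array([-0.02750121, -0.01945231,  0.00078053]), 'finger_gap': 40.451352289274176}
```

View pics/w7.png

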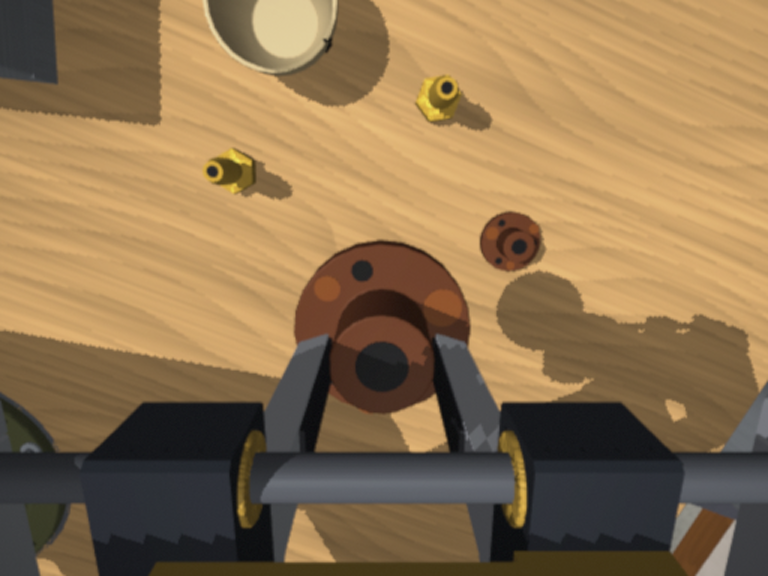

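The weight is held: 40.5 mm gap, 7.4 N load. I'll travel to above the basket and meanwhile check the basket centre against the earlier picture w4.

Run:
```python
from h import *
c=camera("wrist"); st={'eef_pos':np.array([541.59,41.82,282.42]),'eef_rot':np.array([3.1405,-.00234,.38208])}
R=Ro.from_euler('z',.29).as_matrix(); O=np.array([540.3,171.7,0])
im=cv2.imread("pics/w4.png")
for q,z,col in (((100,90),46,(0,0,255)),((100,90),112,(0,255,0)),((110,100),130,(255,0,0))):
    P=[proj(c,O+R@[sx*q[0],50+sy*q[1],z],st)*1.5 for sx,sy in((-1,-1),(1,-1),(1,1),(-1,1))]
    cv2.polylines(im,[np.int32(P)],True,col,1)
cv2.imwrite("pics/w4o.png",im)
```

```text
(no output)
```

View pics/w4o.png

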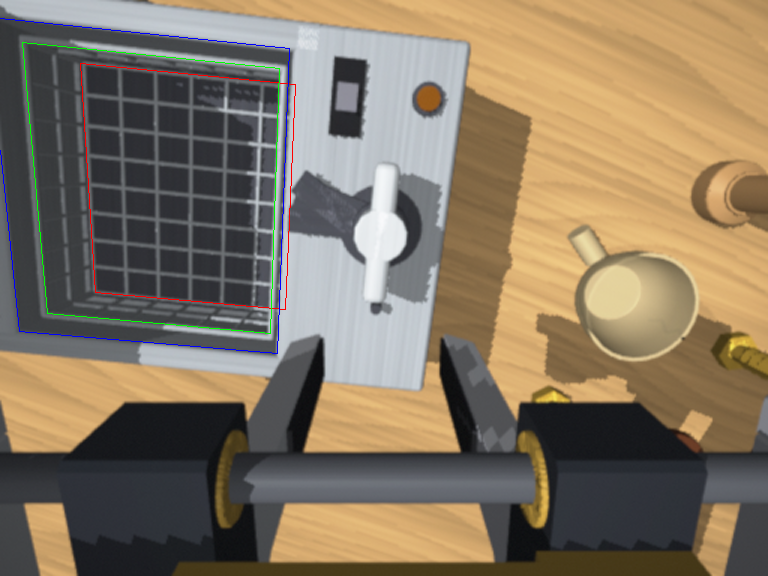

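>>> arm_command:
  deltas:
    - {"xyz":[0.003,0.015,0.003],"turn":[0,0,0]}
    - {"xyz":[0.005,0.03,0],"turn":[0,0,0]}
    - {"xyz":[0.0066,0.04,0],"turn":[0,0,0]}
    - {"xyz":[0.0066,0.04,0],"turn":[0,0,0]}
    - {"xyz":[0.0066,0.04,0],"turn":[0,0,0]}
    - {"xyz":[0.0066,0.04,0],"turn":[0,0,0]}
    - {"xyz":[0.0066,0.04,0],"turn":[0,0,0]}
    - {"xyz":[0.0066,0.04,0],"turn":[0,0,0]}
    - {"xyz":[0.0066,0.04,0],"turn":[0,0,0]}
    - {"xyz":[0.0066,0.04,0],"turn":[0,0,0]}
    - {"xyz":[0.0066,0.04,0],"turn":[0,0,0]}
    - {"xyz":[0.0066,0.04,0],"turn":[0,0,-0.05]}

```text
clock: 16.5
eef_pos: [504.4, 95.5, 277.1]
eef_rot: [-3.141, 0.001, 0.331]
wrist_force: [1.0, 0.4, -7.2]
finger_gap: 40.4
```

The outlines of the rim, basket top and floor lie on the picture within a couple of mm, so the basket centre is (526,219.6). I'll continue, then descend.

>>> arm_command:
  deltas:
    - {"xyz":[0.0066,0.04,0],"turn":[0,0,-0.04]}
    - {"xyz":[0.0066,0.038,0],"turn":[0,0,0]}
    - {"xyz":[0.005,0.028,0],"turn":[0,0,0]}
    - {"xyz":[0.0025,0.014,0],"turn":[0,0,0]}
    - {"xyz":[0,0.003,-0.01],"turn":[0,0,0]}
    - {"xyz":[0,0,-0.03],"turn":[0,0,0]}
    - {"xyz":[0,0,-0.04],"turn":[0,0,0]}
    - {"xyz":[0,0,-0.03],"turn":[0,0,0]}
    - {"xyz":[0,0,-0.02],"turn":[0,0,0]}
    - {"xyz":[0,0,0],"turn":[0,0,0]}

```text
clock: 17.75
eef_pos: [524.7, 215.3, 146.1]
eef_rot: [3.141, 0.004, 0.291]
wrist_force: [0.1, 0.3, -6.8]
finger_gap: 40.3
```

Run:
```python
from h import *
a=camera("scene"); crop(a,230,60,440,260,3,"pics/sc5.png")
```

```text
(no output)
```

View pics/sc5.png

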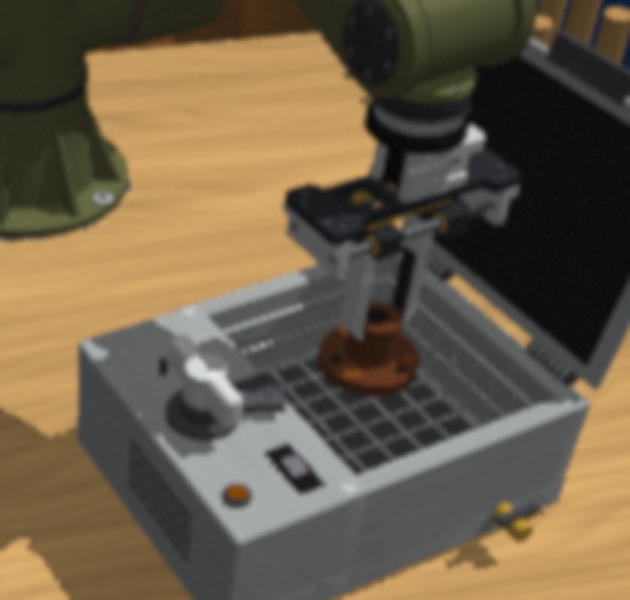

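The weight hangs level over the basket, and the gripper is clear of the lid and handle. I'll lower it, slowly at the end.

>>> arm_command:
  deltas:
    - {"xyz":[0,0,-0.015],"turn":[0,0,0]}
    - {"xyz":[0,0,-0.02],"turn":[0,0,0]}
    - {"xyz":[0,0,-0.015],"turn":[0,0,0]}
    - {"xyz":[0,0,-0.01],"turn":[0,0,0]}
    - {"xyz":[0,0,-0.004],"turn":[0,0,0]}
    - {"xyz":[0,0,-0.002],"turn":[0,0,0]}
    - {"xyz":[0,0,0],"turn":[0,0,0]}
    - {"xyz":[0,0,0],"turn":[0,0,0]}

```text
clock: 18.8
eef_pos: [525.9, 216.5, 82.2]
eef_rot: [3.142, -0.001, 0.292]
wrist_force: [-0.2, -0.6, -6.9]
finger_gap: 40.6
```

>>> arm_command:
  deltas:
    - {"xyz":[0,0,-0.002],"turn":[0,0,0]}
    - {"xyz":[0,0,-0.0015],"turn":[0,0,0]}
    - {"xyz":[0,0,-0.001],"turn":[0,0,0]}
    - {"xyz":[0,0,-0.0005],"turn":[0,0,0]}
    - {"xyz":[0,0,0],"turn":[0,0,0]}

```text
clock: 19.42
eef_pos: [525.7, 216.5, 76.8]
eef_rot: [-3.142, 0.0, 0.292]
wrist_force: [-0.1, 0.6, -7.9]
finger_gap: 40.4
```

>>> arm_command:
  deltas:
    - {"xyz":[0,0,-0.0005],"turn":[0,0,0]}
    - {"xyz":[0,0,-0.0005],"turn":[0,0,0]}
    - {"xyz":[0,0,0],"turn":[0,0,0]}

```text
clock: 19.8
eef_pos: [525.8, 216.5, 76.1]
eef_rot: [3.142, -0.0, 0.292]
wrist_force: [0.0, -0.9, -3.3]
finger_gap: 40.7
```

Contact is starting: the load dropped from 7.9 to 3.3 N. I'll go another 0.7 mm and then release.

>>> arm_command:
  deltas:
    - {"xyz":[0,0,-0.0004],"turn":[0,0,0]}
    - {"xyz":[0,0,-0.0003],"turn":[0,0,0]}
    - {"xyz":[0,0,0],"turn":[0,0,0]}

```text
clock: 20.18
eef_pos: [525.9, 216.4, 76.0]
eef_rot: [3.141, -0.001, 0.292]
wrist_force: [-3.5, -3.7, 4.7]
finger_gap: 40.3
```

>>> arm_command:
  deltas:
    - {"xyz":[0,0,0],"turn":[0,0,0]}
    - {"xyz":[0,0,0],"turn":[0,0,0]}
    - {"xyz":[0,0,0],"turn":[0,0,0]}
    - {"xyz":[0,0,0],"turn":[0,0,0]}
  gripper: 0.25

```text
clock: 20.68
eef_pos: [525.8, 216.5, 75.1]
eef_rot: [-3.142, -0.0, 0.292]
wrist_force: [-0.6, -0.7, -0.2]
finger_gap: 70.1
```

>>> arm_command:
  deltas:
    - {"xyz":[0,0,0.01],"turn":[0,0,0]}
    - {"xyz":[0,0,0.03],"turn":[0,0,0]}
    - {"xyz":[0,0,0.045],"turn":[0,0,0]}
    - {"xyz":[0,0,0.045],"turn":[0,0,0]}
    - {"xyz":[0,0,0.045],"turn":[0,0,0]}
    - {"xyz":[0,0,0.04],"turn":[0,0,0]}
    - {"xyz":[0,0,0.02],"turn":[0,0,0]}
    - {"xyz":[0,0,0],"turn":[0,0,0]}

```text
clock: 21.68
eef_pos: [526.0, 216.6, 311.9]
eef_rot: [-3.141, -0.003, 0.292]
wrist_force: [-0.2, 0.3, -1.1]
finger_gap: 70.3
```

Run:
```python
from h import *
st=read_state(); c=camera("wrist"); print(st['clock'],st['eef_pos'],st['wrist_force'])
crop(c,0,0,512,384,1.5,"pics/w8.png")
a=camera("scene"); crop(a,60,50,512,330,1.7,"pics/sc6.png")
b=camera("side"); crop(b,0,0,512,384,1.5,"pics/sd6.png")
```

```text
21.675 [525.98078681 216.60511572 311.90871466] [-0.20498012  0.34745036 -1.07522754]
```

View pics/w8.png

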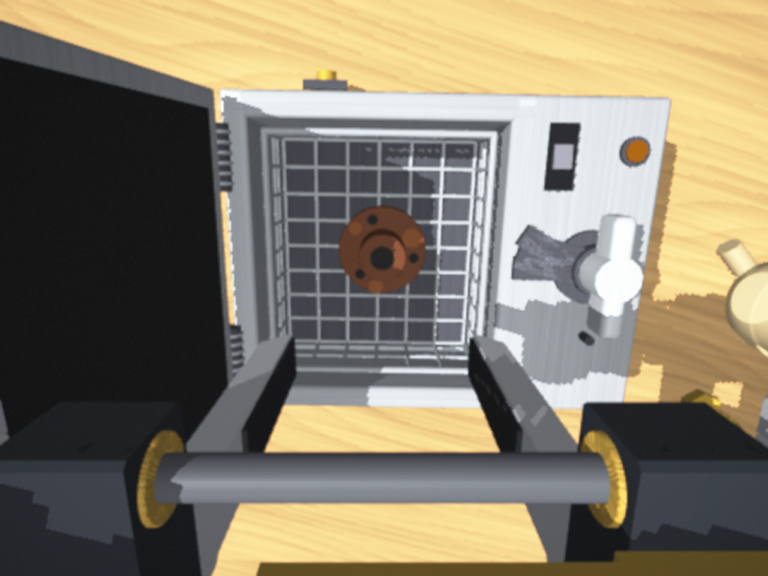

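View pics/sc6.png

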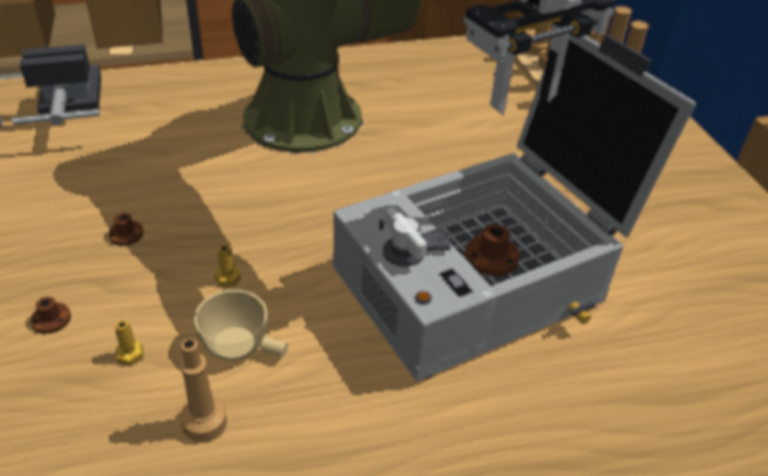

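View pics/sd6.png

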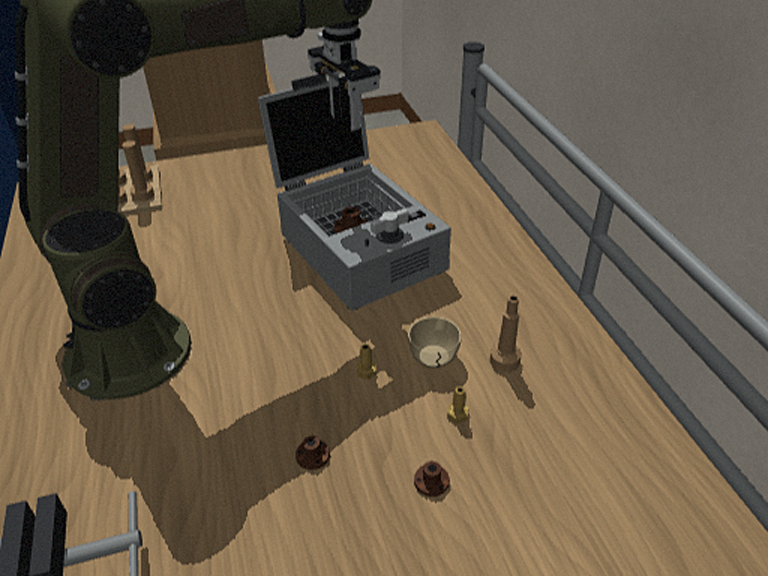

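The wrist view (382,250) shows the weight upright and flat in mid-basket. The lid is up, the handle is home with its cam plate towards the tank, the bystanders are unmoved, and the gripper is clear.

```bash
python3 -c "
from cell import *
print(read_state()['qd'].round(3)); print(sign_off())"
```

```text
[ 0.001  0.004  0.001 -0.     0.001 -0.001]
the job is handed in; nothing more can be done
None
```

The job is done and handed in at about 22 s of the 54 s allowed; the sign-off gave no verdict.

- **Latch and lid:** I gripped the near wing and turned the handle to its stop. There the wrist force rose to about 27 N (vector sum) with almost no further travel. The lid sprang fully up. I rode the handle back to within about 0.1 rad of home and opened the jaws; the wrist picture then showed it at home.
- **Claw weight:** I picked up the big one; its flange measured 80.5 mm across, against 57 mm for the two small look-alikes. I lowered it slowly to the centre of the basket floor and let go at light contact, about 5 N.
- **Last checks:** The final pictures show the weight standing upright and flat in mid-basket, the lid up and the handle home. The bowl, liner and both nipples look unmoved by eye; I did not measure them. The gripper was clear of everything, about 235 mm above its release height.
- **Disagreements:** My first two-camera estimate of the weight's position was about 11 mm off. The wrist-camera measurement corrected it before the grasp. The first two move calls were refused because the rows lacked "turn", so the arm did not move on them.

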